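# Restock the spare-fuse locker with the full carton

### The arm

A 6-joint arm with a two-finger parallel gripper is mounted at the origin on the work surface. World frame = base frame: x ahead of the robot, y to its left, z up, the work surface at z = 0. Lengths are in m, angles in degrees, forces in N, time in s.
With the tool pointing down it reaches from about 0.35 to 0.875 m from the base axis. Payload 4.2 kg.
Tool frame: the origin (TCP) lies on the centre line of the jaws, within the pads' length; the fingertips stand tip_reach ahead of it and the grasp point (between the pads) is the TCP (tip_reach is the distance from the TCP to the fingertips, in m); z points along the fingers, y is the line along which they close (so a half turn about z gives the same grasp; the last joint's range is limited). The gripper opens to 87 mm and grips with 3 to 60 N. Pads are 19 mm wide; open, the fingers measure 117 mm over their backs; the gripper's body (75 mm by 190 mm) begins 51 mm behind the grasp point.
Start: joints at [90.676, 22.042, 0.453, 0, -68.411, -14.817], TCP at [0.153, 0.606, 0.242] pointing down, gripper open.
Joint ranges: [-179.83, 179.83], [-69.29, 118.12], [-61.27, 80.66], [-181.25, 117.63], [-171.15, -9.14], [-177.46, 177.46]. Speed limits (degrees/s): [159.86, 159.86, 180, 180, 180, 180].

### API

Orientations are given as a 3x3 rotation matrix whose columns are the frame's x, y, z axes.
In Python, from station import sense, capture, finish_job, tip_reach gives the robot as it stands.
- The arm moves only by the tool arm_command, never from a script. Its argument "deltas" is a list of rows, each a list of 7 numbers: the turn, a rotation vector about the tool's x, y, z in rad, then the shift along the tool's x, y, z in cm, then the closure, from -1 (fully open) to 1 (shut), so that 0 is half open. In form: [[rx, ry, rz, dx, dy, dz, hand], ...]. A call has 1 to 8 rows; each row is the pose to reach, as a shift and turn from the pose commanded when the call began, along the tool's axes at that moment; what a row does not reach only later rows make up. A row lasts 1/12 s, in which the tool goes at most 41.7 mm and 7.16 degrees, less where a joint would pass 70% of its speed; a pose out of reach is approached as far as the arm can. A call with a gripper value outside its range is refused whole. The fingers move at their own pace and stop on an object; the grip force is fixed at half the most. Time passes only in rows, so rows that repeat a pose let the fingers close. It gives the time, the measured TCP pose, the force, the opening and the grip force at its end, in the units of the state.
- sense(): the state, without advancing time (a new reading comes with each control period).
- capture(name): name is "scene" or "top" or "wrist"; returns a dict with "pixels" (420x560x3 uint8, blue, green, red), "fovy" (degrees; the focal length in pixels is half the picture's height over the tangent of half this angle, whatever the lens; pixels are square), "cx", "cy" (the principal point, pixels), "rvec" (rotation vector, rad) and "tvec" (3), from world to camera coordinates, as OpenCV has them. Camera axes: x right, y down, z forward; pixel columns grow to the right and rows downward; lengths in m; the calibration is good to about 2 mm. A picture is of the moment at which its call begins. There is no depth.
- finish_job(): hands the job in; it is judged then, once.
The state is a dict: "time_s": time; "joints": joint angles; "joint_velocities": joint speeds; "effort": joint torques, N m; "tcp_pos": TCP position; "ee_rot": TCP orientation; "wrist_force": force on the tool from outside, world axes, zero at the start; "moment": the same for the moment, N m; "gripper_width": opening from 0.0 (shut) to 1.0 (fully open); "gripper_force": force on a finger pad.
Only numpy, scipy, OpenCV 4.12 (cv2) and the standard library are available. Lean on these libraries where they do the work, as an engineer would, in place of code of your own. Each camera call takes 0.05 s, during which the arm holds its last target. There are 200 camera calls.

### The job

Lever open the hinged cover of the grey spare-fuse locker with the blade of the pry bar (not with the fingers) and leave the cover standing open. Lift the three identical closed cartons to find the heavy, full one and set that one gently down, upright and flat, on the locker's floor. Leave the two empty cartons upright on the mat or bench and the pry bar lying on the bench outside the locker, tip no carton over and do not disturb the other things.

Things in the scene. Friction and masses are not known exactly. Their poses are not given: they have to be found in the camera images.
- locker: open-topped grey steel box fixed to the bench, 160 mm (its x) x 220 mm (its y) x 62 mm high, walls and floor 4 mm; origin at the centre of its underside, z up; its front (the pry slot) faces its -x. The cover lies on its rim, hinged along its rear (+x) rim at x = +80, z = 62 mm. The front flange is 12 mm deep, 200 mm wide, its top at z = 52 mm, so there is a 10 mm high slot between flange and cover lip, 12 to 18 mm deep, bounded by the front wall at x = -80 mm.
- locker_in (a point): centre of the locker's inner floor (4 mm above the bench), axes as the locker's; the inside is 152 x 212 mm and 58 mm deep.
- cover (a joint): the cover's hinge angle: 0 shut, grows as it opens, 1.57 upright, stop at 1.9 rad. The cover is a 5 mm plate (0.11 kg), 178 mm from hinge to lip, 220 mm wide; its stiff hinge keeps it where it is left. Lifting it at the lip takes about 1.5 N. Once ajar it may be swung on with the blade or with the fingers.
- cover_lip (a point): middle of the lower front edge of the cover; moves with the cover; at rest 98 mm in front of the locker's centre and 62 mm above the bench, overhanging the front wall by 18 mm. x points from the lip to the hinge.
- prybar: flat pry bar lying on the bench, 0.14 kg: black handle 100 mm long (x -50 to 50) x 18 mm wide x 24 mm high; steel neck to x = 60, then a flat blade to x = 115 mm, 18 mm wide, 3 mm thick, mid-height (z = 12 mm). Origin under the handle's centre, x towards the blade's tip, z up. Balances about 20 mm ahead of the origin.
- prybar_tip (a point): middle of the blade's tip edge (115, 0, 12 mm in the pry bar's frame), same axes.
- mat: black rubber mat fixed on the bench, 240 x 360 x 3 mm, on which the cartons and three bystanders stand in two rows of three places about 110 mm apart (rows 120 mm apart, along the mat's y); origin at the centre of its underside.
- carton_a: closed cardboard fuse carton, 90 mm long (its x) x 56 mm wide (its y) x 52 mm high, plain, rigid, not to be opened; origin at the centre of its underside, z up. The three cartons look the same: one holds fuses (about 0.45 to 0.6 kg in all), the other two are as good as empty (about 0.1 kg each); which is which changes. The contents may shift by a few mm inside.
- carton_b: closed cardboard fuse carton, 90 mm long (its x) x 56 mm wide (its y) x 52 mm high, plain, rigid, not to be opened; origin at the centre of its underside, z up. The three cartons look the same: one holds fuses (about 0.45 to 0.6 kg in all), the other two are as good as empty (about 0.1 kg each); which is which changes. The contents may shift by a few mm inside.
- carton_c: closed cardboard fuse carton, 90 mm long (its x) x 56 mm wide (its y) x 52 mm high, plain, rigid, not to be opened; origin at the centre of its underside, z up. The three cartons look the same: one holds fuses (about 0.45 to 0.6 kg in all), the other two are as good as empty (about 0.1 kg each); which is which changes. The contents may shift by a few mm inside.
- jar: screw-top jar, 48 mm across, 75 mm high, among the cartons. Bystander; origin at the centre of its underside.
- spray: spray can, 50 mm across, 105 mm high, among the cartons. Bystander; origin at the centre of its underside.
- jbox: steel junction box, 56 x 56 x 40 mm, among the cartons. Bystander; origin at the centre of its underside.
- meter: yellow multimeter lying flat, 150 x 75 x 34 mm. Bystander; origin at the centre of its underside.
- wrench: wrench lying flat, 160 mm long along its x. Bystander; origin on its underside near its middle.
- coupling: upright steel conduit coupling, 42 mm across, 45 mm high, on the near side of the bench. Bystander; origin at the centre of its underside.
- bushing: aluminium bushing ring, 48 mm across, 22 mm high, on the near side of the bench. Bystander; origin at the centre of its underside.

How it is judged (in metres and radians):
On the way, in this order (a step that is already met when the one before it is completed fails the run):
1. the cover is levered ajar (past 0.1 rad) by the pry bar (value of joint cover above 0.1 rad and contact force between prybar and locker above 0.1 N), for 0.05 s.
2. the cover stands open (past 1.4 rad) (value of joint cover above 1.4 rad), for 0.2 s.
At the end, for the whole second after the job is handed in: Cover open past 1.4 rad; full carton (judged by its weight on the locker) at rest upright within 0.1 rad on the locker floor; the other two upright on mat or bench, over 140 mm from the locker centre; pry bar at rest on the bench, handle and tip over 120 mm from it (value of joint cover above 1.4 rad and (((x of carton_a in the frame of locker_in between -0.05 and 0.05 m and y of carton_a in the frame of locker_in between -0.085 and 0.085 m and z of carton_a in the frame of locker_in below 0.006 m and angle between carton_a's own z axis and vertical below 0.1 rad and linear speed of carton_a below 0.02 m/s and contact force between carton_a and locker above 2.5 N) and (height (world z) of carton_b below 0.012 m and angle between carton_b's own z axis and vertical below 0.1 rad and linear speed of carton_b below 0.02 m/s and horizontal distance between carton_b and locker above 0.14 m) and (height (world z) of carton_c below 0.012 m and angle between carton_c's own z axis and vertical below 0.1 rad and linear speed of carton_c below 0.02 m/s and horizontal distance between carton_c and locker above 0.14 m)) or ((x of carton_b in the frame of locker_in between -0.05 and 0.05 m and y of carton_b in the frame of locker_in between -0.085 and 0.085 m and z of carton_b in the frame of locker_in below 0.006 m and angle between carton_b's own z axis and vertical below 0.1 rad and linear speed of carton_b below 0.02 m/s and contact force between carton_b and locker above 2.5 N) and (height (world z) of carton_a below 0.012 m and angle between carton_a's own z axis and vertical below 0.1 rad and linear speed of carton_a below 0.02 m/s and horizontal distance between carton_a and locker above 0.14 m) and (height (world z) of carton_c below 0.012 m and angle between carton_c's own z axis and vertical below 0.1 rad and linear speed of carton_c below 0.02 m/s and horizontal distance between carton_c and locker above 0.14 m)) or ((x of carton_c in the frame of locker_in between -0.05 and 0.05 m and y of carton_c in the frame of locker_in between -0.085 and 0.085 m and z of carton_c in the frame of locker_in below 0.006 m and angle between carton_c's own z axis and vertical below 0.1 rad and linear speed of carton_c below 0.02 m/s and contact force between carton_c and locker above 2.5 N) and (height (world z) of carton_a below 0.012 m and angle between carton_a's own z axis and vertical below 0.1 rad and linear speed of carton_a below 0.02 m/s and horizontal distance between carton_a and locker above 0.14 m) and (height (world z) of carton_b below 0.012 m and angle between carton_b's own z axis and vertical below 0.1 rad and linear speed of carton_b below 0.02 m/s and horizontal distance between carton_b and locker above 0.14 m))) and height (world z) of prybar below 0.03 m and linear speed of prybar below 0.02 m/s and horizontal distance between each of prybar, prybar_tip and locker above 0.12 m); the robot touches nothing.
It fails at once if the fingers press on the locker or its cover (over 2 N) before the cover is ajar (0.1 rad) (value of joint cover below 0.1 rad and contact force between the fingers and locker above 2 N).
It fails at once if a carton is tipped by more than 0.6 rad (angle between any of carton_a, carton_b, carton_c's own z axis and vertical above 0.6 rad).
It fails at once if a carton is dropped (falls free of the fingers faster than 0.5 m/s) ((linear speed of carton_a above 0.5 m/s and contact force between the fingers and carton_a below 0.05 N) or (linear speed of carton_b above 0.5 m/s and contact force between the fingers and carton_b below 0.05 N) or (linear speed of carton_c above 0.5 m/s and contact force between the fingers and carton_c below 0.05 N)).
It fails at once if a bystander is moved by more than 40 mm (distance of any of jar, spray, jbox, meter, wrench, coupling, bushing from where it was at the start of the episode above 0.04 m).
It also fails if it takes over 72 s, if anything falls off the work surface, if the arm or the gripper's body presses on something with over 40 N, if the wrist force passes 120 N, or if a joint passes its speed limit or range.

## Working session

There is one attempt and no reset: what is moved stays moved. The work goes in short steps, Python scripts to look and compute and a tool call to move; the robot and the scene stay as the last step left them, time stands still between calls to the robot, and variables do not carry over. Pictures are saved under pics/ and viewed, at most 10 in all, crops included, and the job is handed in when it is done.

Besides the shell and the picture viewer there is one more tool, called after "Request:" by a JSON object that holds its "api" and its "payload". arm_command: Moves the arm, as the interface text tells. Its arguments: {"type":"object","properties":{"deltas":{"type":"array"}},"required":["deltas"]}

```bash
mkdir -p pics
cat > h.py <<'E'
import numpy as np, cv2
from station import sense, capture, finish_job, tip_reach
def K(c):
    f=210/np.tan(np.radians(c["fovy"])/2)
    return np.array([[f,0,c["cx"]],[0,f,c["cy"]],[0,0,1]])
def ray(c,uv):
    R=cv2.Rodrigues(np.array(c["rvec"],float))[0]; t=np.array(c["tvec"],float).ravel()
    d=R.T@np.linalg.inv(K(c))@np.array([uv[0],uv[1],1.]); return -R.T@t,d
def px2w(c,uv,z):
    o,d=ray(c,uv); return o+d*(z-o[2])/d[2]
def w2px(c,p):
    return cv2.projectPoints(np.array(p,float).reshape(-1,3),np.array(c["rvec"],float),np.array(c["tvec"],float),K(c),None)[0].reshape(-1,2)
E
python3 - <<'E'
from h import *
import pickle
for n in("top","scene"):
    c=capture(n); cv2.imwrite(f"pics/{n}0.png",cv2.resize(c["pixels"],(800,600),interpolation=cv2.INTER_CUBIC)); pickle.dump(c,open(f"{n}0.pkl","wb"))
    print(n,c["fovy"],ray(c,(280,210)))
print(tip_reach if not callable(tip_reach) else tip_reach()); print(sense())
E
```

```text
top 54.26981594734885 (array([0.31642406, 0.00736318, 1.08337012]), array([ 0.22971781, -0.03623568, -0.97263575]))
scene 57.040998871787345 (array([ 0.98588493, -0.42732547,  0.73824186]), array([-0.51381437,  0.47439079, -0.7148446 ]))
0.019
{'time_s': 0.1, 'joints': array([ 9.06756915e+01,  2.20867225e+01,  3.88487711e-01, -2.42233271e-02,
       -6.84104735e+01, -1.48185181e+01]), 'joint_velocities': array([-0.04452289, -0.11140144,  0.24961546,  0.13794612,  0.01441144,
       -0.01683888]), 'effort': array([-3.01013843e-04, -3.91690993e+01,  1.87933946e+01,  4.23180968e+00,
        1.34558236e-02, -7.83475821e-05]), 'tcp_pos': array([0.15255599, 0.60559151, 0.24057392]), 'ee_rot': array([[ 9.69651557e-01, -2.44490737e-01, -3.70714805e-04],
       [-2.44490995e-01, -9.69649698e-01, -1.90178816e-03],
       [ 1.05506090e-04,  1.93470828e-03, -9.99998123e-01]]), 'wrist_force': array([ 0.50327785, -0.36346051, -0.38240867]), 'moment': array([-0.03726798,  0.00671956, -0.04433479]), 'gripper_force': 0.0, 'gripper_width': 1.0002357379926763}
```

View pics/top0.png

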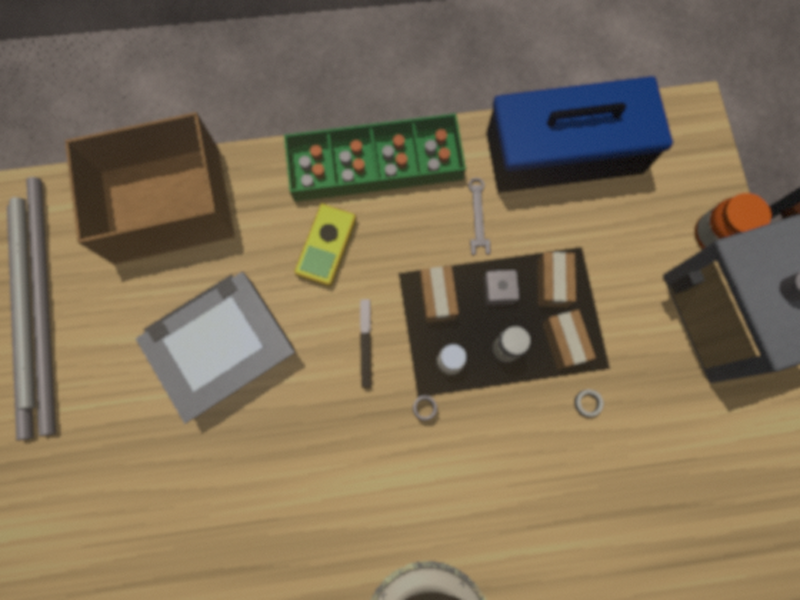

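View pics/scene0.png

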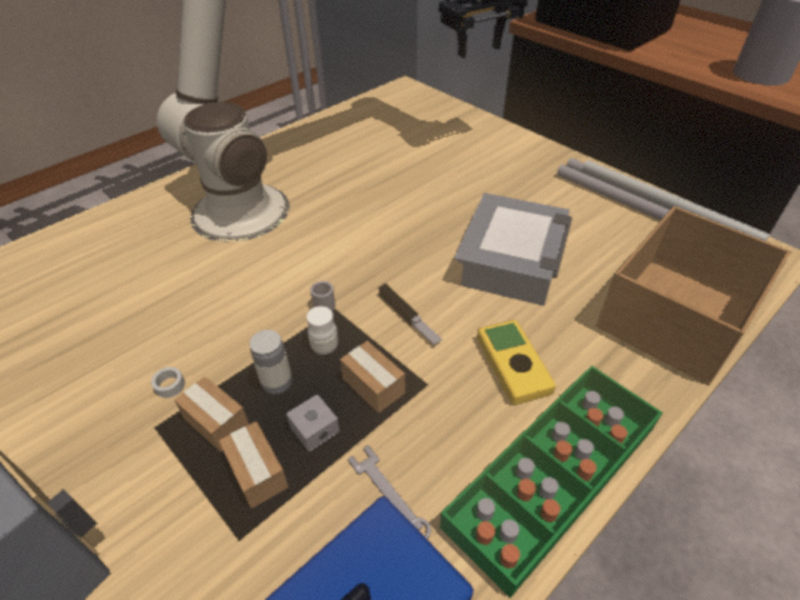

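The top picture shows the locker (grey, about (217,345) in the 800-wide view), the pry bar at (366,345) with its blade pointing up, and cartons at (440,292), (557,278) and (570,338). I still need to find the locker's front, so I'll zoom in.

Run:
```python
from h import *
import pickle
t=pickle.load(open("top0.pkl","rb")); s=pickle.load(open("scene0.pkl","rb"))
a=cv2.resize(t["pixels"][180:305,85:215],(400,385),interpolation=cv2.INTER_CUBIC)
b=cv2.resize(s["pixels"][130:220,310:405],(400,379),interpolation=cv2.INTER_CUBIC)
im=np.zeros((385,800,3),np.uint8); im[:,:400]=a; im[:379,400:]=b; cv2.imwrite("pics/lk.png",im)
P=lambda u,v,z:px2w(t,(u*.7,v*.7),z).round(4)
print([P(u,v,.067) for u,v in((138,342),(240,272),(297,350),(188,420))])
print("bar",P(366,388,.024),P(366,333,.024),P(366,300,.013))
for n,(u,v,z) in dict(A=(440,292,.055),B=(558,278,.055),C=(570,338,.055),jar=(452,358,.078),spray=(516,342,.108),jbox=(502,285,.043)).items(): print(n,P(u,v,z))
```

```text
[array([0.5441, 0.4361, 0.067 ]), array([0.6474, 0.2486, 0.067 ]), array([0.4919, 0.1606, 0.067 ]), array([0.3974, 0.3566, 0.067 ])]
bar [0.4138 0.0508 0.024 ] [0.5134 0.0383 0.024 ] [0.5779 0.0308 0.013 ]
A [ 0.5642 -0.1048  0.055 ]
B [ 0.5609 -0.3216  0.055 ]
C [ 0.4492 -0.3209  0.055 ]
jar [ 0.4397 -0.1049  0.078 ]
spray [ 0.4481 -0.2125  0.108 ]
jbox [ 0.5646 -0.221   0.043 ]
```

View pics/lk.png

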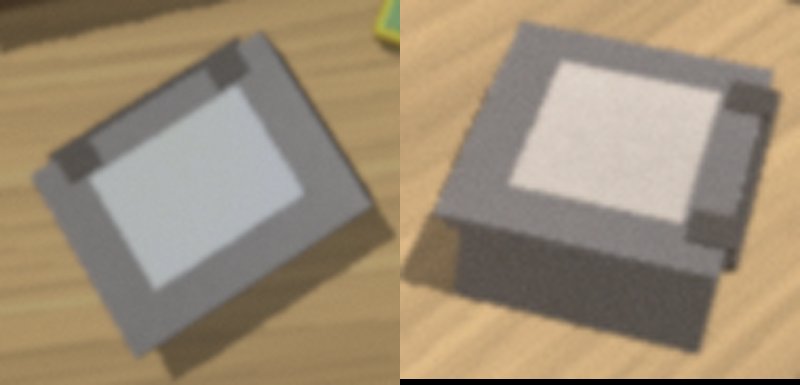

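The hinge brackets lie on the far side (+x, +y), so the pry slot faces the robot at about heading 27°. Next I'll move over the pry bar for a close look.

Request:
{"api": "arm_command", "payload": {"deltas": [[0, 0, -0.06, 23, 23, 2, -1], [0, 0, -0.06, 23, 23, 2, -1], [0, 0, -0.06, 23, 23, 2, -1], [0, 0, -0.06, 23, 23, 2, -1], [0, 0, -0.06, 23, 23, 2, -1], [0, 0, -0.06, 23, 23, 2, -1], [0, 0, -0.06, 23, 23, 2, -1], [0, 0, -0.06, 23, 23, 2, -1]]}}

```text
time_s: 0.77
tcp_pos: [0.3199, 0.324, 0.2212]
ee_rot: [[0.983, -0.186, -0.001], [-0.186, -0.983, -0.001], [-0.0, 0.001, -1.0]]
wrist_force: [0.2, 0.6, 0.9]
gripper_width: 1.003
gripper_force: 0.0
```

```bash
cat >> h.py <<'E'
def Rh(h,pitch=0):
    """tool pointing down, tool x at heading h deg; pitch>0 raises tool x end"""
    c,s=np.cos(np.radians(h)),np.sin(np.radians(h))
    R=np.array([[c,s,0],[s,-c,0],[0,0,-1.]])
    return R@cv2.Rodrigues(np.array([0,np.radians(pitch),0.]))[0]
def delta(p,R,show=True,s=None):
    s=s or sense(); R0=np.array(s["ee_rot"])
    rv=cv2.Rodrigues(R0.T@R)[0].ravel(); d=R0.T@(np.array(p)-s["tcp_pos"])*100
    if show: print("rv",rv.round(3),"d_cm",d.round(2),"| rows %.1f"%max(np.linalg.norm(d)/4.17,np.degrees(np.linalg.norm(rv))/7.16))
    return rv,d
E
python3 - <<'E'
from h import *
s=sense(); print(s["tcp_pos"],s["joints"].round(1))
delta((.493,.041,.2),Rh(-7))
E
```

```text
[0.31987244 0.32396651 0.22115201] [ 65.9   6.4 -24.   -0.  -59.7  13.4]
rv [ 0.001  0.001 -0.065] d_cm [22.28 24.58  2.13] | rows 8.0
```

Request:
{"api": "arm_command", "payload": {"deltas": [[0, 0, -0.065, 22.3, 24.6, 2.1, -1], [0, 0, -0.065, 22.3, 24.6, 2.1, -1], [0, 0, -0.065, 22.3, 24.6, 2.1, -1], [0, 0, -0.065, 22.3, 24.6, 2.1, -1], [0, 0, -0.065, 22.3, 24.6, 2.1, -1], [0, 0, -0.065, 22.3, 24.6, 2.1, -1], [0, 0, -0.065, 22.3, 24.6, 2.1, -1], [0, 0, -0.065, 22.3, 24.6, 2.1, -1]]}}

```text
time_s: 1.43
tcp_pos: [0.4934, 0.0416, 0.2003]
ee_rot: [[0.993, -0.122, -0.0], [-0.122, -0.993, 0.0], [-0.0, -0.0, -1.0]]
wrist_force: [1.5, 0.3, 1.1]
gripper_width: 1.001
gripper_force: 0.0
```

Run:
```python
from h import *
import pickle
c=capture("wrist"); pickle.dump(c,open("w1.pkl","wb")); print(ray(c,(280,210)),c["fovy"])
t=capture("top"); pickle.dump(t,open("top1.pkl","wb"))
im=np.zeros((600,800,3),np.uint8)
im[:420,:560]=c["pixels"]
im[420:,:200]=t["pixels"][190:300,90:212][:110,:100].repeat(2,0)[:180].repeat(2,1)
cv2.imwrite("pics/w1.png",c["pixels"])
s=sense(); print(s["tcp_pos"],s["joints"].round(1)); print(w2px(c,[(.4138,.0508,.024),(.5134,.0383,.024),(.5779,.0308,.013)]))
```

```text
(array([0.5631971 , 0.03253645, 0.34358397]), array([-0.2575754 ,  0.03227093, -0.96572096])) 67.28937703601781
[0.4943593  0.03929152 0.1994141 ] [ 23.4  11.7 -20.9   0.  -57.6  59.2]
[[280.29767994 266.62138408]
 [280.52929154 176.10555626]
 [280.09175507 109.85119056]]
```

View pics/w1.png

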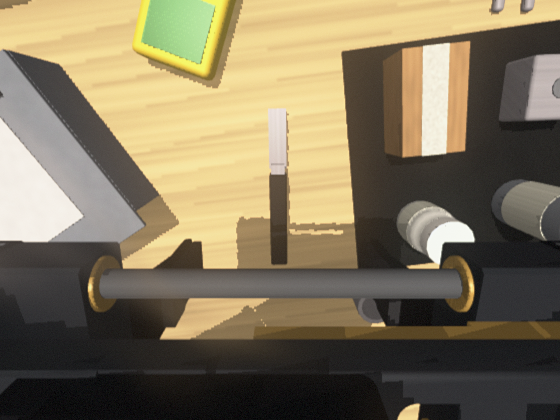

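The wrist view shows the bar centred, with the handle from (279,263) to (279,175) and the tip at (277,109). The locker cover's right corner is near (145,225), and carton A's top spans (389–470, 42–157).

Run:
```python
from h import *
import pickle
c=pickle.load(open("w1.pkl","rb"));t=pickle.load(open("top0.pkl","rb"))
f=lambda u,v,z:px2w(c,(u,v),z)
a,b,d=f(279,262,.024),f(279.5,175,.024),f(277.5,109,.0135)
h=np.degrees(np.arctan2(*(d-a)[1::-1])); print(a,b,d,"len",np.linalg.norm((d-a)[:2]),"head",h)
print("lockcorner",f(145,226,.067),f(5,50,.067))
print("A top corners",[f(u,v,.055).round(4) for u,v in((396,48),(470,42),(466,153),(414,157))])
# locker rect fit from top crop: corners order front-right, front-left, rear-right, rear-left of the cover
g=lambda x,y:px2w(t,(85+x*.325,180+y*.3247),.067)[:2]
Q=np.array([g(372,207),g(138,357),g(262,32),g(33,175)])
L=np.array([(-98,-110),(-98,110),(80,-110),(80,110)])/1000.
M=cv2.estimateAffinePartial2D(L,Q)[0] if 0 else None
Lc,Qc=L-L.mean(0),Q-Q.mean(0); U,S,V=np.linalg.svd(Qc.T@Lc); R=U@V
ctr=Q.mean(0)-R@L.mean(0); print(Q.round(4)); print("locker",ctr,np.degrees(np.arctan2(R[1,0],R[0,0])),"resid",((Q-(L@R.T+ctr))*1000).round(1))
o=a+(d-a)/np.linalg.norm(d-a)*.08
print("grasp",o); delta((o[0],o[1],.0205),Rh(h))
```

```text
[0.41945028 0.05153911 0.024     ] [0.51465278 0.03920215 0.024     ] [0.57899691 0.03326938 0.0135    ] len 0.16058925856861553 head -6.532501200290177
lockcorner [0.48948868 0.16686586 0.067     ] [0.64749142 0.24340456 0.067     ]
A top corners [array([ 0.613 , -0.0708,  0.055 ]), array([ 0.6101, -0.1318,  0.055 ]), array([ 0.5186, -0.1312,  0.055 ]), array([ 0.5208, -0.0845,  0.055 ])]
[[0.487  0.1661]
 [0.3933 0.3611]
 [0.6467 0.2431]
 [0.551  0.4381]]
locker [0.52760388 0.30601958] 25.900594451660805 resid [[-0.5  1.8]
 [ 1.9 -1.1]
 [-1.   1.1]
 [-0.5 -1.8]]
grasp [0.49876153 0.04245715 0.01878041]
rv [ 0.001  0.002 -0.015] d_cm [ 0.42 -0.4  17.89] | rows 4.3
```

Request:
{"api": "arm_command", "payload": {"deltas": [[0, 0, -0.015, 0.4, -0.4, 16, -1], [0, 0, -0.015, 0.4, -0.4, 16, -1], [0, 0, -0.015, 0.4, -0.4, 16, -1], [0, 0, -0.015, 0.4, -0.4, 16, -1], [0, 0, -0.015, 0.4, -0.4, 17, -1], [0, 0, -0.015, 0.4, -0.4, 17.8, -1], [0, 0, -0.015, 0.4, -0.4, 17.8, -1], [0, 0, -0.015, 0.4, -0.4, 17.8, -1]]}}

```text
time_s: 2.2
tcp_pos: [0.4979, 0.0477, 0.0231]
ee_rot: [[0.994, -0.106, 0.001], [-0.106, -0.994, 0.0], [0.001, -0.0, -1.0]]
wrist_force: [0.3, -1.1, 1.2]
gripper_width: 1.004
gripper_force: 0.0
```

Request:
{"api": "arm_command", "payload": {"deltas": [[0, 0, 0, 0, 0, 0, 0.5], [0, 0, 0, 0, 0, 0, 1], [0, 0, 0, 0, 0, 0, 1], [0, 0, 0, 0, 0, 0, 1], [0, 0, 0, 0, 0, 0, 1], [0, 0, 0, 0, 0, 0, 1], [0, 0, 0, 0, 0, 0, 1], [0, 0, 0, 0, 0, 0, 1]]}}

```text
time_s: 2.87
tcp_pos: [0.4974, 0.0471, 0.0226]
ee_rot: [[0.994, -0.107, 0.0], [-0.107, -0.994, 0.0], [0.0, -0.0, -1.0]]
wrist_force: [0.4, -0.2, 1.5]
gripper_width: 0.476
gripper_force: 0.0
```

Run:
```python
from h import *
s=sense(); print(s["tcp_pos"],s["gripper_width"],s["gripper_force"],s["joints"].round(1)); 
h=25.9; u=np.array([np.cos(np.radians(h)),np.sin(np.radians(h))])
L=np.array([.5276,.306]); p=L+u*(-.098-.06-.0795)
print(p); delta((s["tcp_pos"][0],s["tcp_pos"][1],.15),Rh(-6.5)); delta((*p,.15),Rh(h))
```

```text
[0.4973896  0.04712914 0.02257054] 0.4755566340271042 0.0 [ 24.1  26.2 -31.7   0.  -32.1  59.8]
[0.31395503 0.20225958]
rv [-0.    -0.     0.007] d_cm [  0.    -0.   -12.74] | rows 3.1
rv [-0.    -0.    -0.559] d_cm [-19.89 -13.47 -12.74] | rows 6.5
```

Request:
{"api": "arm_command", "payload": {"deltas": [[0, 0, 0, 0.1, 0.45, 0.15, 0.05], [0, 0, 0, 0.1, 0.45, 0.15, 1], [0, 0, 0, 0.1, 0.45, 0.15, 1], [0, 0, 0, 0.1, 0.45, 0.15, 1], [0, 0, 0, 0.1, 0.45, 0.15, 1], [0, 0, 0, 0.1, 0.45, 0.15, 1], [0, 0, 0, 0.1, 0.45, 0.15, 1], [0, 0, 0, 0.1, 0.45, 0.15, 1]]}}

```text
time_s: 3.53
tcp_pos: [0.498, 0.0427, 0.021]
ee_rot: [[0.994, -0.107, 0.0], [-0.107, -0.994, 0.0], [0.0, -0.0, -1.0]]
wrist_force: [1.3, 0.3, 0.0]
gripper_width: 0.206
gripper_force: 29.9
```

Request:
{"api": "arm_command", "payload": {"deltas": [[0, 0, 0, 0, 0, 0, 1], [0, 0, 0, 0, 0, 0, 1], [0, 0, 0, 0, 0, -1, 1], [0, 0, 0, 0, 0, -4, 1], [0, 0, 0, 0, 0, -8, 1], [0, 0, 0, 0, 0, -12, 1], [0, 0, 0, 0, 0, -12.7, 1], [0, 0, 0, 0, 0, -12.7, 1]]}}

```text
time_s: 4.2
tcp_pos: [0.4995, 0.0433, 0.1512]
ee_rot: [[0.994, -0.106, 0.007], [-0.106, -0.994, 0.003], [0.007, -0.004, -1.0]]
wrist_force: [0.2, 0.1, -1.7]
gripper_width: 0.204
gripper_force: 29.9
```

Run:
```python
from h import *
s=sense(); print(s["tcp_pos"],s["gripper_width"],s["gripper_force"],s["wrist_force"],s["joints"].round(1)); 
h=25.9; u=np.array([np.cos(np.radians(h)),np.sin(np.radians(h))])
L=np.array([.5276,.306]); p=L+u*(-.098-.035-.0795)
print(p); delta((*p,.13),Rh(h))
```

```text
[0.49950691 0.04326244 0.1511573 ] 0.20434186500257048 29.946737978607416 [ 0.21661593  0.09522903 -1.74082077] [ 23.5  15.1 -24.3   0.  -50.2  60.3]
[0.33644397 0.21317962]
rv [-0.002 -0.007 -0.559] d_cm [-18.03 -15.15   2.05] | rows 5.7
```

Request:
{"api": "arm_command", "payload": {"deltas": [[0, 0, -0.09, -3, -2.5, 0, 1], [0, 0, -0.19, -6, -5, 0, 1], [0, 0, -0.28, -9, -7.5, 0, 1], [0, 0, -0.37, -12, -10, 1, 1], [0, 0, -0.47, -15, -13, 2, 1], [0, 0, -0.56, -18, -15.1, 2, 1], [0, 0, -0.56, -18, -15.1, 2, 1], [0, 0, -0.56, -18, -15.1, 2, 1]]}}

```text
time_s: 4.87
tcp_pos: [0.3328, 0.2122, 0.1264]
ee_rot: [[0.897, 0.442, -0.003], [0.442, -0.897, -0.003], [-0.004, 0.002, -1.0]]
wrist_force: [0.7, -0.1, -0.7]
gripper_width: 0.202
gripper_force: 29.9
```

Run:
```python
from h import *
import pickle
c=capture("wrist"); pickle.dump(c,open("w2.pkl","wb")); cv2.imwrite("pics/w2.png",c["pixels"])
s=sense(); print(s["tcp_pos"],s["joints"].round(1),s["wrist_force"],s["ee_rot"].round(4))
h=25.9; u=np.array([np.cos(np.radians(h)),np.sin(np.radians(h))]);v=np.array([-u[1],u[0]]);L=np.array([.5276,.306])
print(w2px(c,[(*(L-.098*u+k*v),.067) for k in(-.11,0,.11)]))
print("tip pred",w2px(c,[s["tcp_pos"]+s["ee_rot"]@(.081,k,.0075) for k in(-.009,.009)]))
p=L+u*(-.098-.035-.0795); delta((*p,.066),Rh(h))
```

```text
[0.3337489  0.21152836 0.12671333] [ 56.2   7.4 -39.2  -0.  -43.6  59.9] [-0.68519149 -0.84110158 -1.29729157] [[ 0.8983  0.4394 -0.0023]
 [ 0.4394 -0.8983 -0.0028]
 [-0.0033  0.0015 -1.    ]]
[[471.37911001  39.91896918]
 [281.99424317  38.63143173]
 [ 91.63718471  37.33728481]]
tip pred [[262.52662924  98.66396748]
 [302.42491212  98.77619608]]
rv [0.002 0.003 0.003] d_cm [ 0.33 -0.04  6.07] | rows 1.5
```

View pics/w2.png

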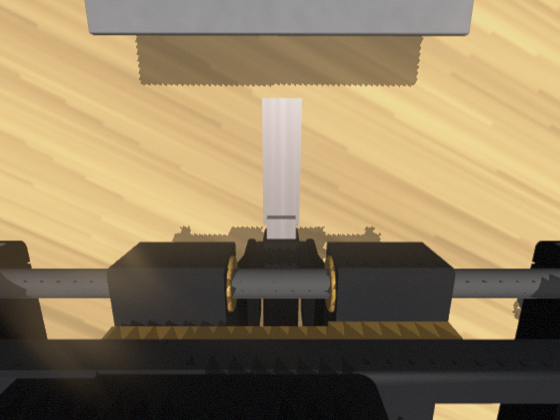

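The blade is centred, straight and square to the cover lip (lip edge at row 35, blade tip at row 98, columns 262–302). I'll lower it to slot height.

Request:
{"api": "arm_command", "payload": {"deltas": [[0, 0, 0, 0, 0, 3, 1], [0, 0, 0, 0, 0, 5.5, 1], [0, 0, 0, 0, 0, 6.1, 1], [0, 0, 0, 0, 0, 6.1, 1], [0, 0, 0, 0, 0, 6.1, 1], [0, 0, 0, 0, 0, 6.1, 1]]}}

```text
time_s: 5.42
tcp_pos: [0.336, 0.2122, 0.0679]
ee_rot: [[0.9, 0.437, 0.001], [0.437, -0.9, 0.001], [0.002, -0.001, -1.0]]
wrist_force: [-0.4, 0.3, -1.7]
gripper_width: 0.207
gripper_force: 29.9
```

Run:
```python
from h import *
s=sense(); print(s["tcp_pos"],s["joints"].round(1),s["wrist_force"],s["ee_rot"].round(4))
h=25.9; u=np.array([np.cos(np.radians(h)),np.sin(np.radians(h))]);v=np.array([-u[1],u[0]]);L=np.array([.5276,.306])
print("tip z",(s["tcp_pos"]+s["ee_rot"]@(.081,0,.009))[2])
p=L+u*(-.084-.081); delta((*p,.066),Rh(h))
```

```text
[0.33603569 0.21217416 0.06790523] [ 56.   13.7 -43.4   0.  -32.8  59.9] [-0.43653639  0.28190246 -1.69237934] [[ 8.996e-01  4.368e-01  1.300e-03]
 [ 4.367e-01 -8.996e-01  1.400e-03]
 [ 1.800e-03 -7.000e-04 -1.000e+00]]
tip z 0.05905267410439581
rv [-0.001 -0.002 -0.   ] d_cm [ 4.83 -0.07  0.2 ] | rows 1.2
```

Request:
{"api": "arm_command", "payload": {"deltas": [[0, 0, 0, 0, -0.05, 0.25, 1], [0, 0, 0, 0.5, -0.05, 0.25, 1], [0, 0, 0, 2, -0.05, 0.25, 1], [0, 0, 0, 3.5, -0.05, 0.25, 1], [0, 0, 0, 4.4, -0.05, 0.25, 1], [0, 0, 0, 4.9, -0.05, 0.25, 1], [0, 0, 0, 4.9, -0.05, 0.25, 1], [0, 0, 0, 4.9, -0.05, 0.25, 1]]}}

```text
time_s: 6.08
tcp_pos: [0.3785, 0.2334, 0.0644]
ee_rot: [[0.899, 0.437, -0.001], [0.437, -0.899, -0.001], [-0.001, 0.0, -1.0]]
wrist_force: [-0.3, -0.5, -1.2]
gripper_width: 0.21
gripper_force: 29.9
```

Run:
```python
from h import *
s=sense(); print(s["tcp_pos"],s["joints"].round(1),s["wrist_force"],s["ee_rot"].round(4))
h=25.9; u=np.array([np.cos(np.radians(h)),np.sin(np.radians(h))]);L=np.array([.5276,.306])
tip=s["tcp_pos"]+s["ee_rot"]@(.081,0,.009); print("tip",tip,(tip[:2]-L)@u)
```

```text
[0.37848949 0.23339433 0.06442193] [ 52.7  18.  -37.2  -0.  -34.9  63.2] [-0.25246022 -0.45917793 -1.1737652 ] [[ 8.993e-01  4.373e-01 -7.000e-04]
 [ 4.373e-01 -8.993e-01 -5.000e-04]
 [-9.000e-04  2.000e-04 -1.000e+00]]
tip [0.45132663 0.26881281 0.05535097] -0.08485573306987376
```

```bash
cat >> h.py <<'E'
def arc(ths,r=.160):
    s=sense(); h=25.9; u=np.array([np.cos(np.radians(h)),np.sin(np.radians(h)),0]);L=np.array([.5276,.306,0])
    for t in ths:
        tip=L+u*(.08-r*np.cos(t))+np.array([0,0,.062+r*np.sin(t)-.0015])
        p=tip-Rh(h)@(.081,0,.009)
        rv,d=delta(p,Rh(h),False,s); print(round(t,2),d.round(2),rv.round(3))
E
python3 -c "
from h import *
arc([0,.04,.08,.13,.18,.25,.32,.4,.48,.56])"
```

```text
0 [ 0.48 -0.02 -0.51] [0.    0.001 0.001]
0.04 [ 0.5  -0.02 -1.15] [0.    0.001 0.001]
0.08 [ 0.53 -0.02 -1.79] [0.    0.001 0.001]
0.13 [ 0.62 -0.02 -2.58] [0.    0.001 0.001]
0.18 [ 0.74 -0.02 -3.37] [0.    0.001 0.001]
0.25 [ 0.98 -0.02 -4.47] [0.    0.001 0.001]
0.32 [ 1.29 -0.02 -5.54] [0.    0.001 0.001]
0.4 [ 1.74 -0.02 -6.74] [0.    0.001 0.001]
0.48 [ 2.29 -0.02 -7.9 ] [0.    0.001 0.001]
0.56 [ 2.92 -0.01 -9.01] [0.    0.001 0.001]
```

Request:
{"api": "arm_command", "payload": {"deltas": [[0, 0, 0, 0, 0, -0.5, 1], [0, 0, 0, 0, 0, -1.0, 1], [0, 0, 0, 0, 0, -1.5, 1], [0, 0, 0, 0.2, 0, -2.0, 1], [0, 0, 0, 0.4, 0, -2.6, 1], [0, 0, 0, 0.6, 0, -3.2, 1], [0, 0, 0, 0.7, 0, -3.4, 1], [0, 0, 0, 0.7, 0, -3.4, 1]]}}

```text
time_s: 6.75
tcp_pos: [0.3859, 0.2377, 0.0995]
ee_rot: [[0.899, 0.438, 0.002], [0.438, -0.899, 0.002], [0.002, -0.001, -1.0]]
wrist_force: [0.1, 0.4, -0.6]
gripper_width: 0.201
gripper_force: 29.9
```

Run:
```python
from h import *
import pickle
c=capture("wrist"); w=capture("scene")
im=np.zeros((420,800,3),np.uint8); im[:300,:400]=cv2.resize(c["pixels"],(400,300))
im[:400,400:]=cv2.resize(w["pixels"][100:220,300:420],(400,400),interpolation=cv2.INTER_CUBIC); cv2.imwrite("pics/w3.png",im)
s=sense(); print(s["tcp_pos"],s["wrist_force"],s["moment"],s["gripper_width"])
arc([.18,.25,.32,.4,.48,.56,.64,.72,.8,.88])
```

```text
[0.3858312  0.23759165 0.09898672] [-0.05572223  0.81541252 -0.85162598] [-0.10495918 -0.06160561  0.02695564] 0.20785211976311732
0.18 [-0.1   0.04  0.08] [-0.001 -0.002  0.001]
0.25 [ 0.14  0.04 -1.01] [-0.001 -0.002  0.001]
0.32 [ 0.46  0.04 -2.08] [-0.001 -0.002  0.001]
0.4 [ 0.91  0.04 -3.28] [-0.001 -0.002  0.001]
0.48 [ 1.46  0.04 -4.44] [-0.001 -0.002  0.001]
0.56 [ 2.1   0.04 -5.55] [-0.001 -0.002  0.001]
0.64 [ 2.82  0.04 -6.6 ] [-0.001 -0.002  0.001]
0.72 [ 3.63  0.04 -7.59] [-0.001 -0.002  0.001]
0.8 [ 4.51  0.04 -8.52] [-0.001 -0.002  0.001]
0.88 [ 5.47  0.04 -9.37] [-0.001 -0.002  0.001]
```

View pics/w3.png

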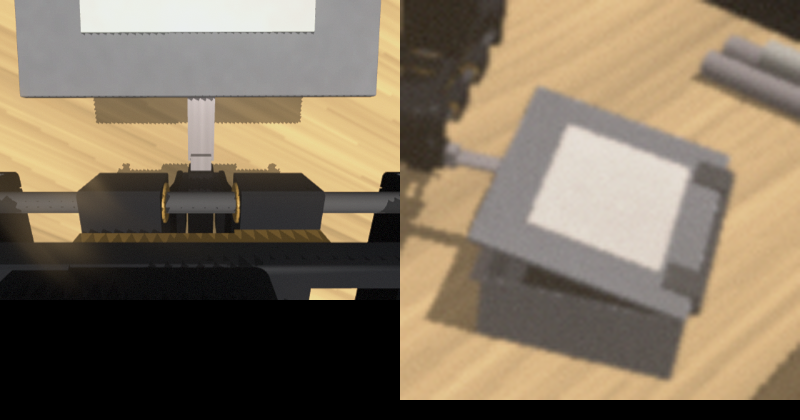

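The cover is ajar, resting on the blade, with the dark gap visible at about (530,265). I'll swing it on along the arc.

Request:
{"api": "arm_command", "payload": {"deltas": [[0, 0, 0, 0.1, 0, -1.0, 1], [0, 0, 0, 0.5, 0, -2.1, 1], [0, 0, 0, 0.9, 0, -3.3, 1], [0, 0, 0, 1.5, 0, -4.4, 1], [0, 0, 0, 2.1, 0, -5.5, 1], [0, 0, 0, 2.8, 0, -6.6, 1], [0, 0, 0, 3.6, 0, -7.6, 1], [0, 0, 0, 4.5, 0, -8.5, 1]]}}

```text
time_s: 7.52
tcp_pos: [0.4252, 0.2562, 0.1836]
ee_rot: [[0.899, 0.438, -0.002], [0.438, -0.899, -0.001], [-0.002, 0.0, -1.0]]
wrist_force: [-1.6, -0.7, -1.3]
gripper_width: 0.203
gripper_force: 29.9
```

Run:
```python
from h import *
s=sense(); print(s["tcp_pos"],s["wrist_force"],s["moment"],s["gripper_width"])
arc([.8,.9,1.,1.1,1.2,1.3,1.4,1.5,1.6,1.65,1.7])
```

```text
[0.42521286 0.25619458 0.1835847 ] [-1.5834298  -0.74880076 -1.25046623] [-0.22663081  0.44683713 -0.01056   ] 0.20260670172681125
0.8 [ 0.14 -0.01 -0.07] [0.    0.002 0.001]
0.9 [ 1.34 -0.01 -1.13] [0.    0.002 0.001]
1.0 [ 2.64 -0.   -2.06] [0.    0.002 0.001]
1.1 [ 4.02 -0.   -2.86] [0.    0.002 0.001]
1.2 [ 5.48 -0.   -3.51] [0.    0.002 0.001]
1.3 [ 7.    0.   -4.02] [0.    0.002 0.001]
1.4 [ 8.56  0.   -4.38] [0.    0.002 0.001]
1.5 [10.15  0.   -4.57] [0.    0.002 0.001]
1.6 [ 1.174e+01  1.000e-02 -4.610e+00] [0.    0.002 0.001]
1.65 [ 1.254e+01  1.000e-02 -4.570e+00] [0.    0.002 0.001]
1.7 [ 1.334e+01  1.000e-02 -4.480e+00] [0.    0.002 0.001]
```

Request:
{"api": "arm_command", "payload": {"deltas": [[0, 0, 0, 1.3, 0, -1.1, 1], [0, 0, 0, 2.6, 0, -2.0, 1], [0, 0, 0, 4.0, 0, -2.8, 1], [0, 0, 0, 5.5, 0, -3.4, 1], [0, 0, 0, 7.0, 0, -3.8, 1], [0, 0, 0, 8.5, 0, -4.0, 1], [0, 0, 0, 10, 0, -4.2, 1], [0, 0, 0, 11.2, 0, -4.2, 1]]}}

```text
time_s: 8.18
tcp_pos: [0.5273, 0.3062, 0.2256]
ee_rot: [[0.899, 0.438, 0.001], [0.438, -0.899, 0.0], [0.001, 0.0, -1.0]]
wrist_force: [-2.1, 0.2, 0.2]
gripper_width: 0.206
gripper_force: 29.9
```

Request:
{"api": "arm_command", "payload": {"deltas": [[0, 0, 0, 0.8, 0, 0, 1], [0, 0, 0, 1.2, 0, 0, 1], [0, 0, 0, 1.2, 0, 0, 1], [0, 0, 0, 1.2, 0, 0, 1], [0, 0, 0, -1, 0, 0, 1], [0, 0, 0, -5, 0, 0, 1], [0, 0, 0, -8, 0, 0, 1], [0, 0, 0, -8, 0, 0, 1]]}}

```text
time_s: 8.85
tcp_pos: [0.4491, 0.267, 0.2254]
ee_rot: [[0.899, 0.438, -0.004], [0.438, -0.899, -0.002], [-0.005, -0.0, -1.0]]
wrist_force: [-0.0, 0.4, -0.7]
gripper_width: 0.205
gripper_force: 29.9
```

Run:
```python
from h import *
c=capture("top"); w=capture("scene")
im=np.zeros((420,800,3),np.uint8)
im[:400,:400]=cv2.resize(c["pixels"][150:310,80:240],(400,400),interpolation=cv2.INTER_CUBIC)
im[:400,400:]=cv2.resize(w["pixels"][30:220,250:440],(400,400),interpolation=cv2.INTER_CUBIC); cv2.imwrite("pics/w4.png",im)
s=sense(); print(s["tcp_pos"],s["joints"].round(1),s["wrist_force"],s["moment"],s["gripper_width"])
delta((.50,.05,.18),Rh(-6.5))
```

```text
[0.45347622 0.27014137 0.2265852 ] [ 48.4  13.2 -14.5   0.  -62.1  67.6] [ 0.24752514  0.27234051 -0.85429274] [-0.00088179 -0.07175554  0.03875983] 0.20137301876306155
rv [-0.001 -0.002  0.568] d_cm [-5.49 21.83  4.64] | rows 5.5
```

View pics/w4.png

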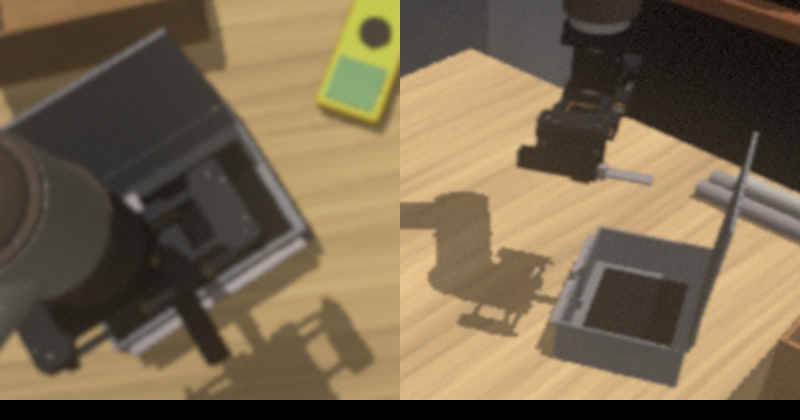

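The cover stands open, slightly past upright in the scene view, and the locker interior is clear. I'll take the bar back to its original spot.

Request:
{"api": "arm_command", "payload": {"deltas": [[0, 0, 0.1, -1, 4, 0.8, 1], [0, 0, 0.2, -2, 7.5, 1.5, 1], [0, 0, 0.3, -3, 11, 2, 1], [0, 0, 0.4, -4, 15, 3, 1], [0, 0, 0.5, -5, 19, 4, 1], [0, 0, 0.568, -5.5, 22, 4.6, 1], [0, 0, 0.568, -5.5, 22, 4.6, 1], [0, 0, 0.568, -5.5, 22, 4.6, 1]]}}

```text
time_s: 9.62
tcp_pos: [0.5022, 0.0472, 0.1792]
ee_rot: [[0.993, -0.118, -0.0], [-0.118, -0.993, -0.0], [-0.0, 0.0, -1.0]]
wrist_force: [-1.2, -0.2, -1.1]
gripper_width: 0.205
gripper_force: 29.9
```

Run:
```python
from h import *
s=sense(); print(s["tcp_pos"],s["wrist_force"])
delta((.50,.048,.0225),Rh(-6.5))
```

```text
[0.50220566 0.04718368 0.1791635 ] [-1.23921774 -0.15967366 -1.08915897]
rv [ 0.     0.    -0.005] d_cm [-0.23 -0.06 15.67] | rows 3.8
```

Request:
{"api": "arm_command", "payload": {"deltas": [[0, 0, 0, 0, 0, 3.5, 1], [0, 0, 0, 0, 0, 7, 1], [0, 0, 0, 0, 0, 10.5, 1], [0, 0, 0, 0, 0, 13.5, 1], [0, 0, 0, 0, 0, 15, 1], [0, 0, 0, 0, 0, 15.3, 1], [0, 0, 0, 0, 0, 15.3, 1], [0, 0, 0, 0, 0, 15.3, 1]]}}

```text
time_s: 10.28
tcp_pos: [0.5027, 0.0499, 0.0276]
ee_rot: [[0.994, -0.113, 0.003], [-0.113, -0.994, 0.001], [0.003, -0.001, -1.0]]
wrist_force: [0.4, 0.1, -0.9]
gripper_width: 0.203
gripper_force: 29.9
```

Run:
```python
from h import *
s=sense(); print(s["tcp_pos"],s["wrist_force"])
delta((.50,.048,.0215),Rh(-6.5))
```

```text
[0.5027296  0.04988504 0.02759326] [ 0.40547604  0.14709024 -0.89424206]
rv [-0.001 -0.003  0.   ] d_cm [-0.25  0.22  0.61] | rows 0.2
```

Request:
{"api": "arm_command", "payload": {"deltas": [[0, 0, 0, 0, 0, 0.3, 1], [0, 0, 0, 0, 0, 0.6, 1], [0, 0, 0, 0, 0, 0.6, 1], [0, 0, 0, 0, 0, 0.6, 0.5], [0, 0, 0, 0, 0, 0.6, 0], [0, 0, 0, 0, 0, 0.6, -1], [0, 0, 0, 0, 0, 0.6, -1], [0, 0, 0, 0, 0, 0.6, -1]]}}

```text
time_s: 10.95
tcp_pos: [0.5014, 0.0487, 0.0207]
ee_rot: [[0.993, -0.115, 0.0], [-0.115, -0.993, 0.0], [0.0, -0.0, -1.0]]
wrist_force: [0.4, 0.8, 0.2]
gripper_width: 0.469
gripper_force: 0.0
```

Request:
{"api": "arm_command", "payload": {"deltas": [[0, 0, 0, 0, 0, 0, -1], [0, 0, 0, 0, 0, 0, -1], [0, 0, 0, 0, 0, -2, -1], [0, 0, 0, 0, 0, -6, -1], [0, 0, 0, 0, 0, -10, -1], [0, 0, 0, 0, 0, -14, -1], [0, 0, 0, 0, 4, -18, -1], [0, 0, 0, 1, 8, -20, -1]]}}

```text
time_s: 11.62
tcp_pos: [0.5013, -0.0155, 0.2151]
ee_rot: [[0.994, -0.11, 0.005], [-0.11, -0.994, 0.001], [0.005, -0.002, -1.0]]
wrist_force: [1.0, -0.5, -0.3]
gripper_width: 0.98
gripper_force: 0.0
```

Run:
```python
from h import *
s=sense(); print(s["tcp_pos"],s["wrist_force"],s["gripper_width"])
delta((.50,-.19,.30),Rh(0))
```

```text
[ 0.50134545 -0.01547315  0.21513173] [ 0.9875725  -0.48173508 -0.27658212] 0.9802028858044841
rv [-0.002 -0.005 -0.11 ] d_cm [ 1.83 17.35 -8.51] | rows 4.7
```

Request:
{"api": "arm_command", "payload": {"deltas": [[0, 0, -0.11, 0.3, 4, -2, -1], [0, 0, -0.11, 0.5, 8, -4, -1], [0, 0, -0.11, 0.7, 12, -6, -1], [0, 0, -0.11, 0.8, 15, -8, -1], [0, 0, -0.11, 0.8, 19, -9, -1], [0, 0, -0.11, 0.8, 19, -9, -1], [0, 0, -0.11, 0.8, 19, -9, -1]]}}

```text
time_s: 12.2
tcp_pos: [0.4866, -0.2079, 0.3018]
ee_rot: [[1.0, -0.009, 0.001], [-0.009, -1.0, -0.0], [0.001, -0.0, -1.0]]
wrist_force: [-0.2, -0.3, -1.0]
gripper_width: 1.0
gripper_force: 0.0
```

Run:
```python
from h import *
import pickle
c=capture("wrist"); pickle.dump(c,open("w5.pkl","wb")); cv2.imwrite("pics/w5.png",c["pixels"])
s=sense(); print(s["tcp_pos"],s["joints"].round(1))
```

```text
[ 0.48642259 -0.20653646  0.30093451] [ -5.4  10.4  -7.2  -0.  -72.4  95. ]
```

View pics/w5.png

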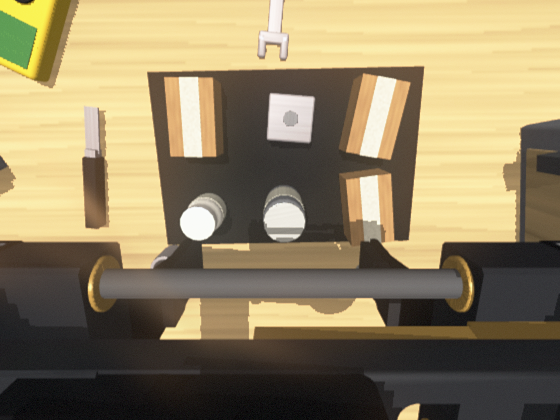

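The wrist view shows A at (193,117) straight, B at (378,117) tilted, and C at (368,205) partly behind a finger. The jbox is at (291,118), the jar at (203,215) and the spray at (285,212). I'll fit box outlines to get the poses.

```bash
cat > fit.py <<'E'
from h import *
import pickle
from scipy.optimize import minimize
w=pickle.load(open("w5.pkl","rb")); t=pickle.load(open("top0.pkl","rb"))
BOX=np.array([(sx*.045,sy*.028,z) for sx in(-1,1) for sy in(-1,1) for z in(.003,.055)])
def soft(c):
    b,g,r=[c["pixels"][...,i].astype(float) for i in range(3)]
    return cv2.GaussianBlur(np.clip((r-45)/40,0,1),(0,0),1)
def hull(c,p):
    ch,sh=np.cos(p[2]),np.sin(p[2]); B=BOX.copy()
    B[:,:2]=BOX[:,:2]@np.array([[ch,sh],[-sh,ch]])+p[:2]
    return cv2.convexHull(w2px(c,B).astype(np.float32))
def fit(p0,cams):
    S=[(c,soft(c),lim) for c,lim in cams]
    def cost(q):
        p=np.array(q)*[.01,.01,.1]+p0; e=0
        for c,m,lim in S:
            win=np.zeros(m.shape,np.uint8); h0=hull(c,p0); ctr=h0.mean(0)
            cv2.fillPoly(win,[np.int32(ctr+(h0-ctr)*1.3)],1); win[lim:]=0
            a=np.zeros(m.shape,np.uint8); cv2.fillPoly(a,[np.int32(np.round(hull(c,p)*16))],255,cv2.LINE_AA,4)
            a=cv2.GaussianBlur(a/255.,(0,0),1); e+=(((a-m)**2)*win).sum()/h0.std()**2
        return e
    r=min((minimize(cost,(0,0,k),method="Nelder-Mead",options=dict(initial_simplex=[(0,0,k),(.8,0,k),(0,.8,k),(0,0,k+1.5)])) for k in(-2,0,2)),key=lambda r:r.fun)
    p=np.array(r.x)*[.01,.01,.1]+p0; return p[:2].round(4),np.degrees(p[2]).round(1),round(r.fun,2)
if __name__=="__main__":
    for n,p0,lw in(("A",(.566,-.104,0),420),("B",(.561,-.322,-.2),420),("C",(.449,-.321,0),228)):
        print(n,fit(np.array(p0),[(w,lw)]),fit(np.array(p0),[(t,420)]))
E
python3 fit.py
python3 - <<'E'
from h import *
delta((.566,-.104,.12),Rh(0))
E
```

```text
A (array([ 0.5767, -0.0941]), np.float64(0.3), np.float64(0.71)) (array([ 0.5779, -0.1041]), np.float64(0.5), np.float64(0.03))
B (array([ 0.5694, -0.3304]), np.float64(-8.1), np.float64(0.12)) (array([ 0.5754, -0.329 ]), np.float64(-9.0), np.float64(0.01))
C (array([ 0.4635, -0.3277]), np.float64(-2.0), np.float64(0.05)) (array([ 0.4524, -0.328 ]), np.float64(7.8), np.float64(0.01))
rv [-0.001  0.    -0.007] d_cm [  7.89 -10.3   18.1 ] | rows 5.3
```

Run:
```python
from h import *
import pickle
for f,n in (("w5.pkl","w"),("top0.pkl","t")):
    c=pickle.load(open(f,"rb")); b,g,r=[c["pixels"][...,i].astype(int) for i in range(3)]
    m=((b>110)&(r-b<60)&(r>130)).astype(np.uint8)
    k,lab,st,ce=cv2.connectedComponentsWithStats(m)
    for i in range(1,k):
        if st[i,4]<(400 if n=="w" else 100) or st[i,4]>6000: continue
        P=px2w(c,ce[i],.055)
        if not(.38<P[0]<.66 and -.4<P[1]<-.05): continue
        rc=cv2.minAreaRect(np.argwhere(lab==i)[:,::-1].astype(np.float32)); bx=cv2.boxPoints(rc)
        W=np.array([px2w(c,q,.055)[:2] for q in bx]); e=[W[1]-W[0],W[2]-W[1]]; l=max(e,key=np.linalg.norm)
        print(n,st[i],ce[i].round(1),"ctr",W.mean(0).round(4),"dims",[round(np.linalg.norm(x),4) for x in e],"head",round((np.degrees(np.arctan2(l[1],l[0]))+90)%180-90,1))
```

```text
w [ 258    0   31   59 1008] [273.9  30.4] ctr [ 0.6604 -0.2033] dims [np.float64(0.0578), np.float64(0.0324)] head -7.3
w [ 179   77   23   81 1494] [190.3 116.2] ctr [ 0.5662 -0.1023] dims [np.float64(0.0219), np.float64(0.0922)] head -1.0
w [ 359   76   38   82 1511] [377.3 116.1] ctr [ 0.5646 -0.3238] dims [np.float64(0.093), np.float64(0.0218)] head -11.3
w [ 267   93   48   50 2091] [289.9 117.3] ctr [ 0.5655 -0.2206] dims [np.float64(0.0532), np.float64(0.0529)] head -6.1
w [ 360  175   21   67 1113] [370.2 207.1] ctr [ 0.4522 -0.3232] dims [np.float64(0.0219), np.float64(0.0884)] head 7.4
w [ 180  193   44   48 1486] [201.4 217.1] ctr [ 0.4439 -0.1075] dims [np.float64(0.0682), np.float64(0.0455)] head -41.0
w [ 263  200   42   41 1348] [283.8 220.6] ctr [ 0.4385 -0.2122] dims [np.float64(0.052), np.float64(0.0539)] head 0.6
t [387 177  10  33 286] [391.2 192.8] ctr [ 0.5652 -0.3249] dims [np.float64(0.0236), np.float64(0.0867)] head -11.5
t [301 186  13  35 305] [307.1 203.1] ctr [ 0.5681 -0.1029] dims [np.float64(0.023), np.float64(0.0924)] head -0.7
t [342 191  19  18 272] [350.7 199.2] ctr [ 0.562  -0.2173] dims [np.float64(0.0469), np.float64(0.0457)] head 82.2
t [391 219  19  35 311] [400.1 236.1] ctr [ 0.4505 -0.3239] dims [np.float64(0.0229), np.float64(0.0903)] head 7.4
t [352 229  19  18 267] [360.8 237.7] ctr [ 0.4597 -0.2241] dims [np.float64(0.0445), np.float64(0.0443)] head -53.6
t [308 242  18  17 235] [316.7 249.5] ctr [ 0.4441 -0.1079] dims [np.float64(0.0431), np.float64(0.0406)] head 82.2
```

Request:
{"api": "arm_command", "payload": {"deltas": [[0, 0, 0, 2.5, -3, 1, -1], [0, 0, 0, 5, -6, 3, -1], [0, 0, 0, 7, -9, 6, -1], [0, 0, 0, 8.1, -10.4, 9, -1], [0, 0, 0, 8.1, -10.4, 13, -1], [0, 0, 0, 8.1, -10.4, 16, -1], [0, 0, 0, 8.1, -10.4, 17, -1], [0, 0, 0, 8.1, -10.4, 17, -1]]}}

```text
time_s: 12.92
tcp_pos: [0.5662, -0.101, 0.1278]
ee_rot: [[1.0, -0.003, -0.008], [-0.003, -1.0, -0.0], [-0.008, 0.0, -1.0]]
wrist_force: [-0.4, -0.3, 0.5]
gripper_width: 1.002
gripper_force: 0.0
```

Run:
```python
from h import *
s=sense(); print(s["tcp_pos"],s["wrist_force"])
delta((.567,-.1025,.036),Rh(-.8))
```

```text
[ 0.5662257  -0.1010237   0.12781167] [-0.37717445 -0.3232507   0.54325139]
rv [0.    0.008 0.011] d_cm [0.15 0.14 9.18] | rows 2.2
```

Request:
{"api": "arm_command", "payload": {"deltas": [[0, 0.004, 0.01, 0.1, 0.1, 4, -1], [0, 0.004, 0.01, 0.1, 0.1, 7, -1], [0, 0.004, 0.01, 0.1, 0.1, 8.7, -1], [0, 0.004, 0.01, 0.1, 0.1, 9.1, -1], [0, 0.004, 0.01, 0.1, 0.1, 9.1, 0], [0, 0.004, 0.01, 0.1, 0.1, 9.1, 1], [0, 0.004, 0.01, 0.1, 0.1, 9.1, 1], [0, 0.004, 0.01, 0.1, 0.1, 9.1, 1]]}}

```text
time_s: 13.58
tcp_pos: [0.5708, -0.1032, 0.0424]
ee_rot: [[1.0, -0.015, 0.008], [-0.015, -1.0, 0.0], [0.008, -0.0, -1.0]]
wrist_force: [-0.2, -0.6, -0.5]
gripper_width: 0.78
gripper_force: 0.0
```

Request:
{"api": "arm_command", "payload": {"deltas": [[0, 0, 0, 0, 0, 0, 1], [0, 0, 0, 0, 0, 0, 1], [0, 0, 0, 0, 0, 0, 1], [0, 0, 0, 0, 0, -0.5, 1], [0, 0, 0, 0, 0, -1.5, 1], [0, 0, 0, 0, 0, -2.5, 1], [0, 0, 0, 0, 0, -2.5, 1], [0, 0, 0, 0, 0, -2.5, 1]]}}

```text
time_s: 14.25
tcp_pos: [0.5697, -0.1034, 0.066]
ee_rot: [[1.0, -0.015, 0.006], [-0.015, -1.0, 0.0], [0.006, -0.0, -1.0]]
wrist_force: [0.0, 0.1, -4.4]
gripper_width: 0.64
gripper_force: 30.0
```

Request:
{"api": "arm_command", "payload": {"deltas": [[0, 0, 0, 0, 0, 0, 1], [0, 0, 0, 0, 0, 0, 1]]}}

```text
time_s: 14.42
tcp_pos: [0.5688, -0.1034, 0.0647]
ee_rot: [[1.0, -0.015, 0.003], [-0.015, -1.0, 0.0], [0.003, -0.0, -1.0]]
wrist_force: [-0.1, 0.8, -4.5]
gripper_width: 0.642
gripper_force: 30.0
```

Run:
```python
from h import *
s=sense(); print(s["tcp_pos"],s["wrist_force"],s["moment"],s["effort"].round(2),s["gripper_width"])
```

```text
[ 0.56875978 -0.10339741  0.06473054] [-0.08435658  0.81486514 -4.50745825] [ 0.01496124  0.01499293 -0.0364071 ] [ 1.000e-02 -4.207e+01  1.532e+01  3.550e+00  9.000e-02 -0.000e+00] 0.6422413129330653
```

A weighs about 0.45 kg, so it's the full one. I'll carry it to the locker.

Request:
{"api": "arm_command", "payload": {"deltas": [[0, 0, 0, 0, 0, -1.5, 1], [0, 0, 0, 0, 0, -4, 1], [0, 0, 0, 0, 0, -7, 1], [0, 0, 0, 0, 0, -10, 1], [0, 0, 0, 0, 0, -12.5, 1], [0, 0, 0, 0, 0, -13.5, 1], [0, 0, 0, 0, 0, -13.5, 1]]}}

```text
time_s: 15.0
tcp_pos: [0.5701, -0.1033, 0.2027]
ee_rot: [[1.0, -0.015, 0.01], [-0.015, -1.0, 0.0], [0.01, -0.0, -1.0]]
wrist_force: [-0.1, -0.4, -5.0]
gripper_width: 0.639
gripper_force: 30.0
```

Run:
```python
from h import *
s=sense(); print(s["tcp_pos"],s["wrist_force"],s["gripper_width"])
delta((.524,.304,.2),Rh(25.9))
```

```text
[ 0.57010611 -0.10326234  0.20267449] [-0.11169699 -0.43541662 -5.00407704] 0.6386083036306568
rv [ 0.002 -0.009 -0.467] d_cm [ -5.21 -40.65   0.23] | rows 9.8
```

Request:
{"api": "arm_command", "payload": {"deltas": [[0, 0, -0.02, -0.3, -2, 0, 1], [0, 0, -0.06, -0.6, -5, 0, 1], [0, 0, -0.11, -1.2, -8.5, 0, 1], [0, 0, -0.16, -1.7, -12, 0, 1], [0, 0, -0.2, -2.2, -15.5, 0, 1], [0, 0, -0.24, -2.7, -19, 0, 1], [0, 0, -0.28, -3.2, -22.5, 0, 1], [0, 0, -0.32, -3.6, -26, 0, 1]]}}

```text
time_s: 15.67
tcp_pos: [0.5346, 0.1582, 0.1972]
ee_rot: [[0.953, 0.302, -0.001], [0.302, -0.953, -0.002], [-0.002, 0.002, -1.0]]
wrist_force: [0.7, -0.8, -4.4]
gripper_width: 0.641
gripper_force: 30.0
```

Run:
```python
from h import *
s=sense(); print(s["tcp_pos"],s["wrist_force"],s["gripper_width"])
delta((.524,.304,.2),Rh(25.9))
```

```text
[0.53457381 0.15820017 0.19715854] [ 0.71754306 -0.77753046 -4.42673211] 0.6409725740177854
rv [ 0.002  0.002 -0.145] d_cm [  3.39 -14.22  -0.31] | rows 3.5
```

Request:
{"api": "arm_command", "payload": {"deltas": [[0, 0, -0.05, 1, -3.5, 0, 1], [0, 0, -0.09, 2, -7, 0, 1], [0, 0, -0.12, 2.7, -10.5, 0, 1], [0, 0, -0.145, 3.3, -13, 0, 1], [0, 0, -0.145, 3.3, -14.1, 0, 1], [0, 0, -0.145, 3.3, -14.1, 0, 1], [0, 0, -0.145, 3.3, -14.1, 0, 1], [0, 0, -0.145, 3.3, -14.1, 0, 1]]}}

```text
time_s: 16.33
tcp_pos: [0.5251, 0.3003, 0.1984]
ee_rot: [[0.901, 0.434, 0.001], [0.434, -0.901, -0.002], [0.0, 0.003, -1.0]]
wrist_force: [-1.1, -0.4, -4.6]
gripper_width: 0.638
gripper_force: 30.0
```

Run:
```python
from h import *
s=sense(); print(s["tcp_pos"],s["wrist_force"],s["gripper_width"])
delta((.524,.304,.043),Rh(25.9))
```

```text
[0.525114   0.30025495 0.19842975] [-1.12378453 -0.35819994 -4.57255193] 0.6382349489280822
rv [ 0.003 -0.    -0.003] d_cm [ 0.06 -0.43 15.54] | rows 3.7
```

Request:
{"api": "arm_command", "payload": {"deltas": [[0, 0, 0, 0, -0.4, 2.5, 1], [0, 0, 0, 0, -0.4, 5.5, 1], [0, 0, 0, 0, -0.4, 8.5, 1], [0, 0, 0, 0, -0.4, 11.5, 1], [0, 0, 0, 0, -0.4, 13.7, 1], [0, 0, 0, 0, -0.4, 14.5, 1], [0, 0, 0, 0, -0.4, 14.7, 1], [0, 0, 0, 0, -0.4, 14.7, 1]]}}

```text
time_s: 17.0
tcp_pos: [0.5253, 0.3047, 0.0534]
ee_rot: [[0.901, 0.434, 0.005], [0.434, -0.901, -0.0], [0.004, 0.002, -1.0]]
wrist_force: [0.4, 1.2, -3.9]
gripper_width: 0.642
gripper_force: 30.0
```

Run:
```python
from h import *
s=sense(); print(s["tcp_pos"],s["wrist_force"],s["gripper_width"])
delta((.524,.304,.041),Rh(25.9))
```

```text
[0.52531049 0.30465722 0.05339583] [ 0.35120155  1.22488024 -3.92747364] 0.6424562653869297
rv [ 0.002 -0.004 -0.003] d_cm [-0.15 -0.    1.24] | rows 0.3
```

Request:
{"api": "arm_command", "payload": {"deltas": [[0, 0, 0, 0, 0, 0.3, 1], [0, 0, 0, 0, 0, 0.6, 1], [0, 0, 0, 0, 0, 0.8, 1], [0, 0, 0, 0, 0, 0.9, 1], [0, 0, 0, 0, 0, 1.0, 1], [0, 0, 0, 0, 0, 1.1, 1], [0, 0, 0, 0, 0, 1.2, 1], [0, 0, 0, 0, 0, 1.2, 1]]}}

```text
time_s: 17.67
tcp_pos: [0.5248, 0.3053, 0.0426]
ee_rot: [[0.9, 0.436, 0.005], [0.436, -0.9, 0.0], [0.004, 0.002, -1.0]]
wrist_force: [-3.5, -1.7, 4.5]
gripper_width: 0.64
gripper_force: 30.0
```

The carton is on the floor, with the force reversed to +4.5 N. I'll release it and rise.

Request:
{"api": "arm_command", "payload": {"deltas": [[0, 0, 0, 0, 0, -0.1, 0], [0, 0, 0, 0, 0, -0.1, -0.6], [0, 0, 0, 0, 0, -0.1, -1], [0, 0, 0, 0, 0, -0.1, -1], [0, 0, 0, 0, 0, -0.1, -1], [0, 0, 0, 0, 0, -0.1, -1], [0, 0, 0, 0, 0, -0.1, -1], [0, 0, 0, 0, 0, -0.1, -1]]}}

```text
time_s: 18.33
tcp_pos: [0.5247, 0.3052, 0.0421]
ee_rot: [[0.9, 0.435, 0.004], [0.435, -0.9, -0.0], [0.004, 0.002, -1.0]]
wrist_force: [0.8, 0.2, -0.6]
gripper_width: 0.986
gripper_force: 0.0
```

Request:
{"api": "arm_command", "payload": {"deltas": [[0, 0, 0, 0, 0, -1, -1], [0, 0, 0, 0, 0, -3, -1], [0, 0, 0, 0, 0, -6, -1], [0, 0, 0, 0, 0, -10, -1], [0, 0, 0, -2, 0, -14, -1], [0, 0, 0, -5, 2, -17, -1], [0, 0, 0, -8, 6, -18, -1], [0, 0, 0, -10, 10, -18, -1]]}}

```text
time_s: 19.0
tcp_pos: [0.4786, 0.1902, 0.2249]
ee_rot: [[0.899, 0.438, 0.01], [0.438, -0.899, 0.004], [0.011, 0.001, -1.0]]
wrist_force: [1.6, -0.7, 0.2]
gripper_width: 0.997
gripper_force: 0.0
```

Request:
{"api": "arm_command", "payload": {"deltas": [[0, 0, 0, -1, 4, 0, -1], [0, 0, 0, -1, 8, 0, -1], [0, 0, 0, -1, 12, 0, -1], [0, 0, 0, -1, 15, 0, -1], [0, 0, 0, -1, 15, 0, -1], [0, 0, 0, -1, 15, 0, -1]]}}

```text
time_s: 19.5
tcp_pos: [0.5352, 0.049, 0.2214]
ee_rot: [[0.902, 0.432, 0.005], [0.432, -0.902, 0.0], [0.004, 0.002, -1.0]]
wrist_force: [-1.1, 0.6, -0.4]
gripper_width: 0.998
gripper_force: 0.0
```

Run:
```python
from h import *
c=capture("top"); w=capture("scene")
im=np.zeros((420,800,3),np.uint8)
im[:400,:400]=cv2.resize(c["pixels"][140:300,80:240],(400,400),interpolation=cv2.INTER_CUBIC)
im[:420,400:]=cv2.resize(w["pixels"],(560,420))[:,130:530]; cv2.imwrite("pics/w6.png",im)
s=sense(); print(s["time_s"],s["tcp_pos"],s["wrist_force"])
```

```text
19.6 [0.534714   0.0506367  0.22123743] [-0.09338953  0.81196288  0.31106712]
```

View pics/w6.png

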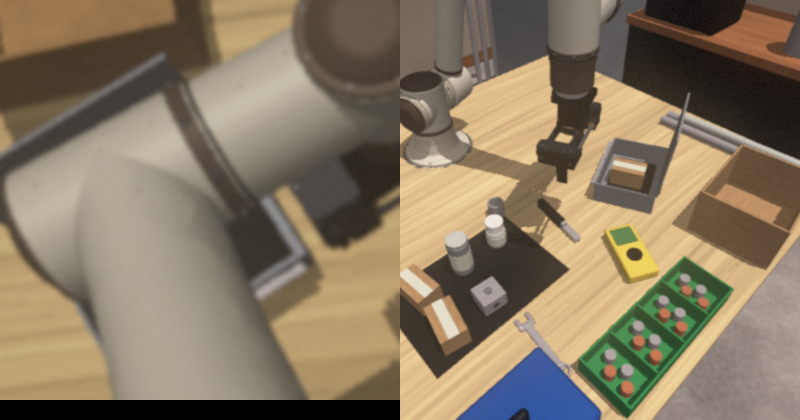

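The scene view shows the carton flat in the locker at (630,172) with the cover up. The bar lies on the bench at (558,220), and the other two cartons and the bystanders haven't moved. I'll hand in.

```bash
python3 -c "
from h import *
print(finish_job())"
```

```text
the job is handed in; nothing more can be done
None
```

I handed the job in at about 20 s without seeing the verdict: the blade levered the cover open, and the full carton (A, about 0.45 kg) stands upright in the locker. The bar is on the bench and the other cartons and bystanders were left in place, but I never lifted cartons B and C, because A was clearly the heavy one.

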